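# Tip two marbles from the bamboo cup

## Robot

A 7-joint arm with a two-finger parallel gripper is mounted at the origin on the work surface. World frame = base frame: x ahead of the robot, y to its left, z up, the work surface at z = 0. Lengths are in m, angles in rad, forces in N, time in s.
With the tool pointing down it reaches from about 0.425 to 0.95 m from the base axis. Payload 16.7 kg.
Tool frame: the origin (TCP) lies on the centre line of the jaws, within the pads' length; the fingertips stand 14 mm ahead of it and the grasp point (between the pads) lies 5 mm behind it (env.tcp_to_tips is the distance from the TCP to the fingertips, in m); z points along the fingers, y is the line along which they close (so a half turn about z gives the same grasp; the last joint's range is limited). The gripper opens to 94 mm and grips with 3 to 60 N. Pads are 16 mm wide; open, the fingers measure 119 mm over their backs; the gripper's body (75 mm by 177 mm) begins 78 mm behind the grasp point.
Start: joints at [-1.415, 0.426, 0.074, 1.606, -0.034, 1.111, -0.067], TCP at [0.203, 0.644, 0.219] pointing down, gripper open.
Joint ranges: [-2.85, 2.85], [-0.5, 2.14], [-1.23, 1.37], [0.21, 2.46], [-1.02, 4.16], [0.16, 2.05], [-2.73, 2.73]. Speed limits (rad/s): [1.89, 1.89, 2.39, 2.39, 3.01, 3.01, 3.01].

## Interface

Orientations are given as [roll, pitch, yaw] about the fixed x, y, z axes, in that order (R = Rz(yaw) Ry(pitch) Rx(roll)).
In Python, from plant import env gives the robot as it stands. The module is installed in compiled form; this text tells all that it offers.
- The arm moves only by the tool servo_tool, never from a script. Its arguments are lists of equal length, an entry for each row: "dp": the shift along the tool's x, y, z as a fraction of full scale, a list of three; "angular": the turn, a rotation vector about the tool's x, y, z as a fraction of full scale, a list of three; "jaw": the opening, from 0 (shut) to 1 (fully open). A call has 1 to 12 rows; each row is the pose to reach, as a shift and turn from the pose commanded when the call began, along the tool's axes at that moment, turning the shorter way round; what a row does not reach only later rows make up. Full scale, the value 1, is 0.1 m for a shift and 180 degrees for a turn. A row lasts 1/12 s, in which the tool goes at most 41.7 mm and 7.16 degrees, less where a joint would pass 70% of its speed; a pose out of reach is approached as far as the arm can. A call with a number of a shift or a turn outside -1 to 1 is refused whole. A call with a gripper value outside its range is refused whole. The fingers move at their own pace and stop on an object; the grip force is fixed at half the most. Time passes only in rows, so rows that repeat a pose let the fingers close. It gives the time, the measured TCP pose, the force, the opening and the grip force at its end, in the units of the state.
- env.get_state(): the state, without advancing time (a new reading comes with each control period).
- env.capture(name): name is "scene" or "top" or "wrist"; returns a dict with "pixels" (480x640x3 uint8, blue, green, red), "vertical_fov" (degrees; the focal length in pixels is half the picture's height over the tangent of half this angle, whatever the lens; pixels are square), "cx", "cy" (the principal point, pixels), "cam_to_world" (4x4, takes a point from camera to world coordinates). Camera axes: x right, y down, z forward; pixel columns grow to the right and rows downward; lengths in m; the calibration is good to about 2 mm. A picture is of the moment at which its call begins. There is no depth.
- env.job_done(): hands the job in; it is judged then, once.
The state is a dict: "clock": time; "joints": joint angles; "qd": joint speeds; "joint_efforts": joint torques, N m; "eef_pos": TCP position; "tool_rot": TCP orientation; "wrist_force": force on the tool from outside, world axes, zero at the start; "wrist_torque": the same for the moment, N m; "gripper_width": opening from 0.0 (shut) to 1.0 (fully open); "finger_force": force on a finger pad.
Only numpy, scipy, OpenCV 4.12 (cv2) and the standard library are available. Lean on these libraries where they do the work, as an engineer would, in place of code of your own. Each camera call takes 0.05 s, during which the arm holds its last target. There are 200 camera calls.

## Task

Pick up the bamboo cup, hold it over the coral bowl and tip it gradually until exactly two of its three glass marbles have dropped into the bowl. Then turn it back and stand it upright on the white tray beside the bowl, with the third marble still inside.

Things in the scene. Friction and masses are not known exactly. Their poses are not given: they have to be found in the camera images.
- cup_mid (a point): Tan bamboo cup, round, 66 mm across, straight-sided, 64 mm tall, about 90 g empty; not the plain blue cup. Point on its axis half-way up, z towards the mouth; grip across the diameter from above. Inside, a funnel (62 mm wide at the rim, sides 35 degrees off the axis) leads to a 30 mm wide central pocket. Stands on the white tray (surface at height 0). Can be tipped any way.
- bowl: Coral silicone bowl held to the tray by suction (it does not move), 132 mm across and 45 mm high, inside 124 mm wide at the rim, flat-floored, walls 4 mm. Origin at the centre of its underside, z up.
- ball_a_center (a point): Centre of one of the two equal red marbles, side by side in the cup's funnel, tops 13 mm above the rim. All three are glass, 27 mm across, 27 g: the held cup gets 0.26 N lighter with each one that drops. The red ones roll over the low side of the rim, one after the other or together, between 40 and 60 degrees of tilt.
- ball_last_center (a point): Centre of the green marble in the cup's pocket, below the red ones: the one that stays in the cup. It stays in past 80 degrees of tilt and rolls out once the cup lies level or lower. With the cup upright it lies 37.5 mm above the cup's underside.

How it is judged:
By the outcome, as a careful person would: the job done as asked, in the order asked, and still so for the second after the job is handed in, with the robot touching nothing.
It also fails if it takes over 72 s, if anything falls off the work surface, if the arm or the gripper's body presses on something with over 40 N, if the wrist force passes 120 N, or if a joint passes its speed limit or range.

## Working session

There is one attempt and no reset: what is moved stays moved. The work goes in short steps, Python scripts to look and compute and a tool call to move; the robot and the scene stay as the last step left them, time stands still between calls to the robot, and variables do not carry over. Pictures are saved under pics/ and viewed, at most 10 in all, crops included, and the job is handed in when it is done.

Besides the shell and the picture viewer there is one more tool, called after "Emit:" by a JSON object that holds its "name" and its "arguments", one argument or row to a line. servo_tool: Moves the arm, as the interface text tells. Shift numbers are shares of 0.1 m and turn numbers shares of 180 degrees, none past 1 either way. Its arguments: {"type":"object","properties":{"dp":{"type":"array","items":{"type":"array","items":{"type":"number","minimum":-1,"maximum":1}}},"angular":{"type":"array","items":{"type":"array","items":{"type":"number","minimum":-1,"maximum":1}}},"jaw":{"type":"array","items":{"type":"number"}}},"required":["dp","angular","jaw"]}

```bash
mkdir -p pics
cat > h.py <<'E'
import numpy as np, cv2
from scipy.spatial.transform import Rotation as R
from plant import env
def snap(n,f):
    c=env.capture(n); cv2.imwrite('pics/'+f,c['pixels']); return c
def ray(c,u,v,z):
    f=240/np.tan(np.radians(c['vertical_fov'])/2); T=np.array(c['cam_to_world'])
    d=T[:3,:3]@np.array([(u-c['cx'])/f,(v-c['cy'])/f,1]); o=T[:3,3]
    return o+d*(z-o[2])/d[2]
E
python3 - <<'E'
from h import *
import pickle
s=env.get_state(); print(s)
a=snap('top','top.png');b=snap('scene','scene.png')
pickle.dump((a,b),open('c.pkl','wb'))
E
```

```text
{'clock': 0.0, 'joints': array([-1.41448045,  0.42672105,  0.07385793,  1.60660555, -0.03411561,
        1.11078183, -0.06711279]), 'qd': array([ 0.00045571,  0.00022496, -0.00145185, -0.00041169, -0.00020602,
        0.0006969 , -0.00036231]), 'joint_efforts': array([ 7.60357361e-04, -9.35841107e+01,  3.66632491e+00, -4.54181385e+01,
       -4.90022195e-02,  2.06076371e-02,  1.52724742e-04]), 'eef_pos': array([0.2031259 , 0.64327628, 0.21878375]), 'tool_rot': array([-3.14033915e+00,  8.11914208e-05,  2.83571907e+00]), 'wrist_force': array([-0.00917417, -0.29801689, -0.65066074]), 'wrist_torque': array([-0.0388796 , -0.05572187, -0.04544989]), 'finger_force': 0.0, 'gripper_width': 0.9999609551843872}
```

View pics/top.png

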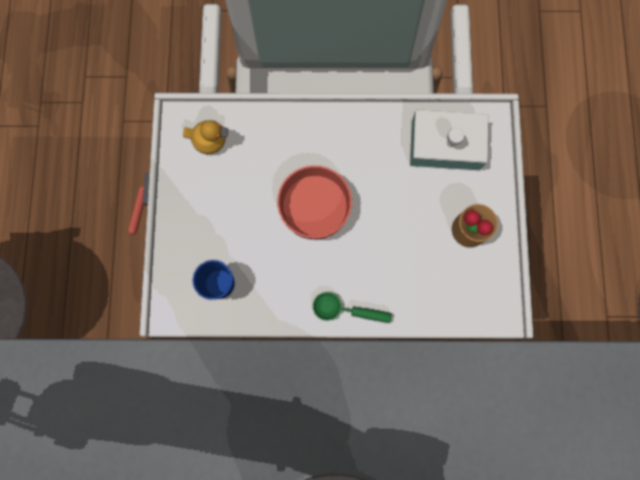

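View pics/scene.png

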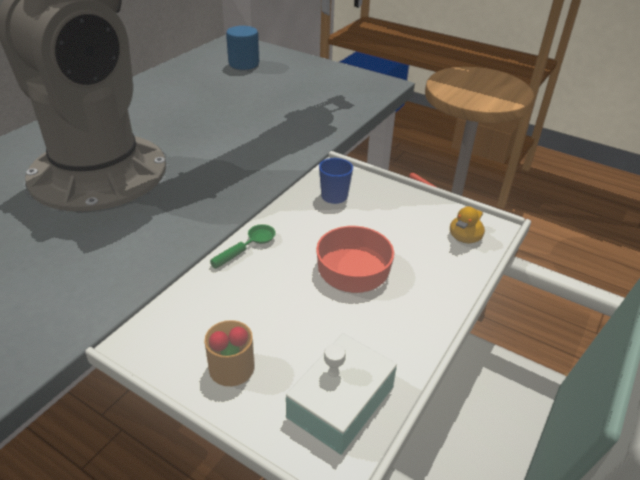

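Top: bowl at about (315,203), bamboo cup at about (477,222) with red marbles at (472,217) and (485,228), and a lidded box at (450,138). Scene: cup at (230,352), bowl at (355,258), box at (342,392).

Run:
```python
from h import *
import pickle
a,b=pickle.load(open('c.pkl','rb'))
print('cam',a['cam_to_world'][:3,3],b['cam_to_world'][:3,3])
def mask(c,lo,hi,box):
    h=cv2.cvtColor(c['pixels'],cv2.COLOR_BGR2HSV); m=cv2.inRange(h,lo,hi); k=np.zeros_like(m); x0,y0,x1,y1=box; k[y0:y1,x0:x1]=m[y0:y1,x0:x1]
    cs,_=cv2.findContours(k,0,1); return max(cs,key=cv2.contourArea)
ct=mask(a,(0,90,90),(12,255,255),(260,150,370,250)); (x,y),r=cv2.minEnclosingCircle(ct); print('bowl px',x,y,r,ray(a,x,y,.045), 'diam', np.ptp([ray(a,x-r,y,.045)[1],ray(a,x+r,y,.045)[1]]))
ct=mask(a,(0,80,40),(30,255,255),(440,190,510,260)); e=cv2.fitEllipse(ct); print('cup px',e,cv2.boundingRect(ct))
for z in(0.03,.064): print(ray(a,*e[0],z))
ct=mask(b,(0,80,40),(30,255,255),(190,310,270,390)); x,y,w,h=cv2.boundingRect(ct); print(x,y,w,h)
m=x+w/2
# bottom silhouette: nearest base point ray to z=0 ; top: far rim point at .064
print('scene: base near',ray(b,m,y+h,0),'mid',ray(b,m,y+h/2,.032))
for n,p in dict(box1=(413,112),box2=(488,113),box3=(487,167),box4=(411,166)).items(): print(n,ray(a,*p,.0),ray(a,*p,.06))
for n,p in dict(knob=(457,136)).items(): print(n,ray(a,*p,.08))
for n,p in dict(bxbot=(340,444),bxtop=(344,413)).items(): print(n,ray(b,*p,0),ray(b,*p,.05))
print('tray edge r',ray(a,525,224,0))
```

```text
cam [0.3511257  0.01792766 1.02641352] [ 0.92924749 -0.62246124  0.67189197]
bowl px 314.3721008300781 201.4304962158203 37.12343978881836 [0.59690669 0.03957783 0.045     ] diam 0.1296098308783211
cup px ((474.87939453125, 225.09925842285156), (37.16413497924805, 46.31882858276367), 57.5788688659668) (453, 204, 45, 42)
[ 0.55915704 -0.24235966  0.03      ]
[ 0.55205852 -0.23347804  0.064     ]
205 321 47 64
scene: base near [ 0.57360292 -0.26687397  0.        ] mid [ 0.5561626  -0.24201008  0.032     ]
box1 [ 0.78187491 -0.14325861  0.        ] [ 0.75669505 -0.13383631  0.06      ]
box2 [ 0.78039917 -0.28385534  0.        ] [ 0.75530558 -0.26621432  0.06      ]
box3 [ 0.67490937 -0.27712661  0.        ] [ 0.65598228 -0.25987893  0.06      ]
box4 [ 0.67624637 -0.13717666  0.        ] [ 0.65724113 -0.12810989  0.06      ]
knob [ 0.70488241 -0.20522364  0.08      ]
bxbot [ 0.74984968 -0.25826453  0.        ] [ 0.76319988 -0.28536685  0.05      ]
bxtop [ 0.73091791 -0.21611362  0.        ] [ 0.74567695 -0.24635268  0.05      ]
tray edge r [ 0.56787629 -0.34082699  0.        ]
```

Emit:
{"name": "servo_tool", "arguments": {
  "dp": [
    [-0.93,-0.76,0],
    [-0.93,-0.76,0],
    [-0.93,-0.76,0],
    [-0.93,-0.76,0],
    [-0.93,-0.76,0]
  ],
  "angular": [
    [0,0,0],
    [0,0,0],
    [0,0,0],
    [0,0,0],
    [0,0,0]
  ],
  "jaw": [1,1,1,1,1]
}}

```text
clock: 0.52
eef_pos: [0.2707, 0.5414, 0.2197]
tool_rot: [-3.141, 0.0, 2.832]
wrist_force: [0.0, 0.1, -0.0]
gripper_width: 1.002
finger_force: 0.0
```

```bash
cat > log.py <<'E'
from h import *
import json
s=env.get_state(); open('log.txt','a').write(json.dumps([list(s['joints']),list(s['eef_pos']),list(s['tool_rot'])])+'\n')
print(s['clock'],*[np.round(s[k],3) for k in('joints','eef_pos','tool_rot','wrist_force')])
E
python3 log.py
```

```text
0.5167 [-1.295  0.313  0.102  1.771 -0.035  1.059  0.08 ] [0.271 0.541 0.22 ] [-3.141  0.     2.832] [ 0.041  0.074 -0.032]
```

Emit:
{"name": "servo_tool", "arguments": {
  "dp": [
    [-0.93,-0.76,0],
    [-0.93,-0.76,0],
    [-0.93,-0.76,0],
    [-0.93,-0.76,0],
    [-0.93,-0.76,0]
  ],
  "angular": [
    [0,0,0],
    [0,0,0],
    [0,0,0],
    [0,0,0],
    [0,0,0]
  ],
  "jaw": [1,1,1,1,1]
}}

```text
clock: 0.93
eef_pos: [0.3355, 0.4421, 0.2196]
tool_rot: [3.141, -0.0, 2.834]
wrist_force: [-1.3, 0.6, -0.2]
gripper_width: 1.004
finger_force: 0.0
```

Emit:
{"name": "servo_tool", "arguments": {
  "dp": [
    [-0.93,-0.76,0],
    [-0.93,-0.76,0],
    [-0.93,-0.76,0],
    [-0.93,-0.76,0],
    [-0.93,-0.76,0]
  ],
  "angular": [
    [0,0,0],
    [0,0,0],
    [0,0,0],
    [0,0,0],
    [0,0,0]
  ],
  "jaw": [1,1,1,1,1]
}}

```text
clock: 1.35
eef_pos: [0.401, 0.3424, 0.2195]
tool_rot: [3.141, 0.0, 2.835]
wrist_force: [0.4, 1.2, -0.2]
gripper_width: 1.0
finger_force: 0.0
```

Emit:
{"name": "servo_tool", "arguments": {
  "dp": [
    [-0.93,-0.76,0],
    [-0.93,-0.76,0],
    [-0.93,-0.76,0],
    [-0.93,-0.76,0],
    [-0.93,-0.76,0]
  ],
  "angular": [
    [0,0,0],
    [0,0,0],
    [0,0,0],
    [0,0,0],
    [0,0,0]
  ],
  "jaw": [1,1,1,1,1]
}}

```text
clock: 1.77
eef_pos: [0.4667, 0.2425, 0.2194]
tool_rot: [-3.142, -0.0, 2.835]
wrist_force: [0.3, 0.3, -0.4]
gripper_width: 1.0
finger_force: 0.0
```

Emit:
{"name": "servo_tool", "arguments": {
  "dp": [
    [-0.93,-0.76,0],
    [-0.93,-0.76,0],
    [-0.93,-0.76,0],
    [-0.93,-0.76,0],
    [-0.93,-0.76,0]
  ],
  "angular": [
    [0,0,0],
    [0,0,0.12],
    [0,0,0.12],
    [0,0,0.12],
    [0,0,0.12]
  ],
  "jaw": [1,1,1,1,1]
}}

```text
clock: 2.18
eef_pos: [0.5326, 0.1424, 0.2191]
tool_rot: [-3.141, -0.0, 2.452]
wrist_force: [-0.2, 0.0, -0.5]
gripper_width: 1.004
finger_force: 0.0
```

```bash
python3 log.py
```

```text
2.1833 [-0.738  0.235  0.424  1.905 -0.112  1.025  0.616] [0.533 0.142 0.219] [-3.141 -0.     2.452] [-0.174  0.003 -0.463]
```

```bash
cat > kin.py <<'E'
from h import *
import json, itertools
from scipy.optimize import least_squares
D=[json.loads(l) for l in open('log.txt')]
D.append([[-1.41448045,0.42672105,0.07385793,1.60660555,-0.03411561,1.11078183,-0.06711279],[0.2031259,0.64327628,0.21878375],[-3.14033915,8.1e-05,2.83571907]])
Lo=np.array([-2.85,-.5,-1.23,.21,-1.02,.16,-2.73]);Hi=np.array([2.85,2.14,1.37,2.46,4.16,2.05,2.73])
def fk(q,s,g):
    T=R.identity(); p=np.array([0,0,g[0]])
    for i,ax in enumerate('zyzyzyz'):
        T=T*R.from_euler(ax,s[i]*q[i])
        if i==2:p=p+T.apply([g[4],0,g[1]])
        if i==4:p=p+T.apply([0,0,g[2]])
    T=T*R.from_euler('z',g[5]); return p+T.apply([0,0,g[3]]),T
def res(g,s):
    o=[]
    for q,p,e in D:
        P,T=fk(q,s,g); o+=list((P-p)*3)+list((T.inv()*R.from_euler('xyz',e)).as_rotvec())
    return o
def fit():
    best=None
    for t in itertools.product([1,-1],repeat=4):
        s=[t[0],1,t[1],1,t[2],1,t[3]]
        for off in(0,np.pi/2,np.pi,-np.pi/2):
            f=least_squares(res,[.36,.5,.5,.35,0,off],args=(s,))
            if best is None or f.cost<best[0]: best=(f.cost,s,f.x)
    return best
E
python3 - <<'E'
from kin import *
c,s,g=fit(); print(c,s,g); json.dump([s,list(g)],open('k.json','w'))
E
```

```text
0.035970249273295264 [-1, 1, -1, 1, -1, 1, -1] [-11.95938356   0.17684435   0.60248255 -12.31036769   0.0222957
   1.57079632]
```

Emit:
{"name": "servo_tool", "arguments": {
  "dp": [
    [-0.76,-0.42,0.3],
    [-0.76,-0.42,0.3],
    [-0.76,-0.42,0.3],
    [-0.76,-0.42,0.3]
  ],
  "angular": [
    [0,0,0],
    [0,0,0],
    [0,0,0],
    [0,0,0]
  ],
  "jaw": [1,1,1,1]
}}

```text
clock: 2.52
eef_pos: [0.5645, 0.0609, 0.1882]
tool_rot: [-3.14, -0.001, 2.463]
wrist_force: [-0.4, 0.7, -0.3]
gripper_width: 1.002
finger_force: 0.0
```

Emit:
{"name": "servo_tool", "arguments": {
  "dp": [
    [-0.76,-0.42,0.3],
    [-0.76,-0.42,0.3],
    [-0.76,-0.42,0.3],
    [-0.76,-0.42,0.3],
    [-0.76,-0.42,0.3],
    [-0.76,-0.42,0.3],
    [-0.76,-0.42,0.3],
    [-0.76,-0.42,0.3],
    [-0.76,-0.42,0.3],
    [-0.76,-0.42,0.3]
  ],
  "angular": [
    [0,0,0.28],
    [0,0,0.28],
    [0,0,0.28],
    [0,0,0.28],
    [0,0,0.28],
    [0,0,0.28],
    [0,0,0.28],
    [0,0,0.28],
    [0,0,0.28],
    [0,0,0.28]
  ],
  "jaw": [1,1,1,1,1,1,1,1,1,1]
}}

```text
clock: 3.35
eef_pos: [0.5972, -0.0177, 0.1594]
tool_rot: [-3.141, -0.001, 1.587]
wrist_force: [0.4, -0.9, -0.2]
gripper_width: 1.003
finger_force: 0.0
```

```bash
python3 log.py
```

```text
3.35 [-0.59   0.427  0.665  1.872 -0.32   0.951  0.236] [ 0.597 -0.018  0.159] [-3.141e+00 -1.000e-03  1.587e+00] [ 0.404 -0.913 -0.199]
```

Emit:
{"name": "servo_tool", "arguments": {
  "dp": [
    [0,0,0],
    [0,0,0],
    [0,0,0],
    [0,0,0],
    [0,0,0],
    [0,0,0],
    [0,0,0],
    [0,0,0],
    [0,0,0],
    [0,0,0],
    [0,0,0],
    [0,0,0]
  ],
  "angular": [
    [0,-0.35,0],
    [0,-0.35,0],
    [0,-0.35,0],
    [0,-0.35,0],
    [0,-0.35,0],
    [0,-0.35,0],
    [0,-0.35,0],
    [0,-0.35,0],
    [0,-0.35,0],
    [0,-0.35,0],
    [0,-0.35,0],
    [0,-0.35,0]
  ],
  "jaw": [1,1,1,1,1,1,1,1,1,1,1,1]
}}

```text
clock: 4.35
eef_pos: [0.5973, -0.0206, 0.1602]
tool_rot: [-3.14, 1.096, 1.58]
wrist_force: [1.0, 0.7, 0.2]
gripper_width: 1.0
finger_force: 0.0
```

```bash
python3 log.py
```

```text
4.35 [-1.196  1.     0.987  1.823  0.268  1.081 -0.488] [ 0.597 -0.021  0.16 ] [-3.14   1.096  1.58 ] [1.021 0.694 0.209]
```

Emit:
{"name": "servo_tool", "arguments": {
  "dp": [
    [0,0,0],
    [0,0,0],
    [0,0,0],
    [0,0,0],
    [0,0,0],
    [0,0,0],
    [0,0,0],
    [0,0,0],
    [0,0,0],
    [0,0,0],
    [0,0,0],
    [0,0,0]
  ],
  "angular": [
    [0,0.35,0],
    [0,0.35,0],
    [0,0.35,0],
    [0,0.35,0],
    [0,0.35,0],
    [0,0.35,0],
    [0,0.35,0],
    [0,0.35,0],
    [0,0.35,0],
    [0,0.35,0],
    [0,0.35,0],
    [0,0.35,0]
  ],
  "jaw": [1,1,1,1,1,1,1,1,1,1,1,1]
}}

```text
clock: 5.35
eef_pos: [0.5974, -0.0208, 0.1614]
tool_rot: [3.138, -0.001, 1.578]
wrist_force: [0.0, -0.0, -0.1]
gripper_width: 1.002
finger_force: 0.0
```

Emit:
{"name": "servo_tool", "arguments": {
  "dp": [
    [-0.74,-0.14,0],
    [-0.74,-0.14,0],
    [-0.74,-0.14,0],
    [-0.74,-0.14,0]
  ],
  "angular": [
    [0,0,0],
    [0,0,0],
    [0,0,0],
    [0,0,0]
  ],
  "jaw": [1,1,1,1]
}}

```text
clock: 5.68
eef_pos: [0.5835, -0.0944, 0.16]
tool_rot: [3.141, 0.001, 1.578]
wrist_force: [0.6, 0.0, 0.7]
gripper_width: 0.998
finger_force: 0.0
```

Emit:
{"name": "servo_tool", "arguments": {
  "dp": [
    [-0.74,-0.14,0],
    [-0.74,-0.14,0],
    [-0.74,-0.14,0],
    [-0.74,-0.14,0]
  ],
  "angular": [
    [0,0,0],
    [0,0,0],
    [0,0,0],
    [0,0,0]
  ],
  "jaw": [1,1,1,1]
}}

```text
clock: 6.02
eef_pos: [0.5705, -0.1679, 0.1597]
tool_rot: [3.141, 0.001, 1.579]
wrist_force: [0.8, 0.7, -0.4]
gripper_width: 1.0
finger_force: 0.0
```

Emit:
{"name": "servo_tool", "arguments": {
  "dp": [
    [-0.74,-0.14,0],
    [-0.74,-0.14,0],
    [-0.74,-0.14,0],
    [-0.74,-0.14,0],
    [-0.74,-0.14,0],
    [-0.74,-0.14,0]
  ],
  "angular": [
    [0,0,0],
    [0,0,0],
    [0,0,0],
    [0,0,0],
    [0,0,0],
    [0,0,0]
  ],
  "jaw": [1,1,1,1,1,1]
}}

```text
clock: 6.52
eef_pos: [0.5579, -0.2396, 0.1593]
tool_rot: [-3.141, -0.001, 1.583]
wrist_force: [0.0, -0.2, 0.7]
gripper_width: 1.0
finger_force: 0.0
```

```bash
python3 log.py
python3 - <<'E'
from h import *
import pickle
c=snap('wrist','w1.png'); pickle.dump(c,open('w.pkl','wb')); print(c['cam_to_world'])
E
```

```text
6.5167 [-0.209  0.446  0.669  1.85  -0.333  0.96   0.618] [ 0.558 -0.24   0.159] [-3.141e+00 -1.000e-03  1.583e+00] [ 0.044 -0.155  0.74 ]
[[ 9.99926945e-01  1.18597230e-02  2.33500188e-03  5.57374217e-01]
 [ 1.20715517e-02 -9.69916596e-01 -2.43137972e-01 -1.68469645e-01]
 [-6.18791928e-04  2.43148397e-01 -9.69988904e-01  3.23965443e-01]
 [ 0.00000000e+00  0.00000000e+00  0.00000000e+00  1.00000000e+00]]
```

View pics/w1.png

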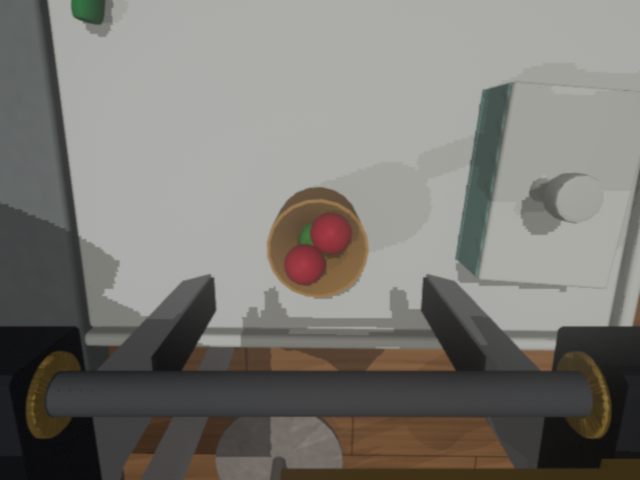

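Wrist view: cup rim is an ellipse about (318,249), roughly 100 px wide, centred between the fingers; box to the right from about x=460.

Run:
```python
from h import *
import pickle
c=pickle.load(open('w.pkl','rb'))
h=cv2.cvtColor(c['pixels'],cv2.COLOR_BGR2HSV); m=cv2.inRange(h,(0,70,40),(30,255,255)); m[:,:230]=0;m[:,400:]=0;m[:170]=0;m[310:]=0
m[:190]*=1
ct=max(cv2.findContours(m,0,1)[0],key=cv2.contourArea); x,y,w,hh=cv2.boundingRect(ct); print(x,y,w,hh)
print('by width/bottom: rim left',ray(c,x,249,.064),'right',ray(c,x+w,249,.064),'near',ray(c,x+w/2,y+hh,.064),'far top',ray(c,318,200,.064), 'base far',ray(c,318,y,0))
```

```text
267 188 101 110
by width/bottom: rim left [ 0.52518125 -0.24034759  0.064     ] right [ 0.59012214 -0.23955255  0.064     ] near [ 0.55804773 -0.27360892  0.064     ] far top [ 0.5575955  -0.20821442  0.064     ] base far [ 0.55753804 -0.20865762  0.        ]
```

Emit:
{"name": "servo_tool", "arguments": {
  "dp": [
    [0,0,0.3],
    [0,0,0.66],
    [0,0,0.66],
    [0,0,0.66]
  ],
  "angular": [
    [0,0,0],
    [0,0,0],
    [0,0,0],
    [0,0,0]
  ],
  "jaw": [1,1,1,1]
}}

```text
clock: 6.9
eef_pos: [0.5563, -0.241, 0.0928]
tool_rot: [-3.138, -0.001, 1.58]
wrist_force: [1.2, 0.5, 0.6]
gripper_width: 0.995
finger_force: 0.0
```

Emit:
{"name": "servo_tool", "arguments": {
  "dp": [
    [0,0,0.2],
    [0,0,0.4],
    [0,0,0.55],
    [0,0,0.65],
    [0,0,0.65],
    [0,0,0.65]
  ],
  "angular": [
    [0,0,0],
    [0,0,0],
    [0,0,0],
    [0,0,0],
    [0,0,0],
    [0,0,0]
  ],
  "jaw": [1,1,1,1,1,1]
}}

```text
clock: 7.4
eef_pos: [0.5576, -0.2423, 0.0297]
tool_rot: [3.141, 0.0, 1.579]
wrist_force: [-0.6, 0.0, 1.1]
gripper_width: 1.004
finger_force: 0.0
```

Emit:
{"name": "servo_tool", "arguments": {
  "dp": [
    [0,0,0],
    [0,0,0],
    [0,0,0],
    [0,0,0],
    [0,0,0],
    [0,0,0],
    [0,0,0],
    [0,0,0],
    [0,0,0],
    [0,0,0]
  ],
  "angular": [
    [0,0,0],
    [0,0,0],
    [0,0,0],
    [0,0,0],
    [0,0,0],
    [0,0,0],
    [0,0,0],
    [0,0,0],
    [0,0,0],
    [0,0,0]
  ],
  "jaw": [0.9,0.85,0.8,0.75,0.7,0.65,0.6,0.6,0.6,0.6]
}}

```text
clock: 8.23
eef_pos: [0.5573, -0.2422, 0.029]
tool_rot: [3.141, 0.0, 1.579]
wrist_force: [0.0, 0.8, 7.0]
gripper_width: 0.719
finger_force: 30.0
```

Emit:
{"name": "servo_tool", "arguments": {
  "dp": [
    [0,0,-0.03],
    [0,0,-0.08],
    [0,0,-0.15],
    [0,0,-0.25],
    [0,0,-0.36],
    [0,0,-0.48],
    [0,0,-0.6],
    [0,0,-0.72],
    [0,0,-0.83],
    [0,0,-0.92],
    [0,0,-0.97],
    [0,0,-1]
  ],
  "angular": [
    [0,0,0],
    [0,0,0],
    [0,0,0],
    [0,0,0],
    [0,0,0],
    [0,0,0],
    [0,0,0],
    [0,0,0],
    [0,0,0],
    [0,0,0],
    [0,0,0],
    [0,0,0]
  ],
  "jaw": [0.6,0.6,0.6,0.6,0.6,0.6,0.6,0.6,0.6,0.6,0.6,0.6]
}}

```text
clock: 9.23
eef_pos: [0.5572, -0.2422, 0.1294]
tool_rot: [3.141, 0.0, 1.579]
wrist_force: [0.4, -0.3, -2.7]
gripper_width: 0.718
finger_force: 30.0
```

```bash
python3 log.py
python3 - <<'E'
from h import *
snap('wrist','w2.png')
E
```

```text
9.2333 [-0.188  0.483  0.65   1.873 -0.365  0.905  0.645] [ 0.557 -0.242  0.129] [3.141 0.    1.579] [ 0.43  -0.35  -2.736]
```

View pics/w2.png

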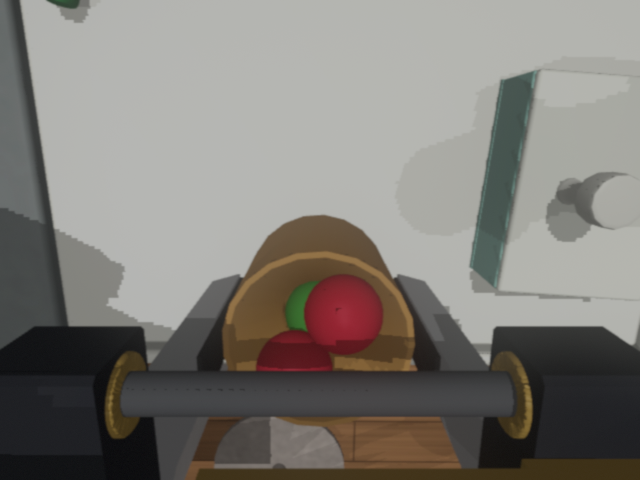

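The cup is held upright in the jaws, with both red marbles (343,313), (295,365) and the green one still inside.

Emit:
{"name": "servo_tool", "arguments": {
  "dp": [
    [0.02,0,0],
    [0.06,0.01,0],
    [0.13,0.02,0],
    [0.21,0.03,0],
    [0.3,0.05,0],
    [0.4,0.07,0],
    [0.5,0.08,0],
    [0.6,0.1,0],
    [0.7,0.12,0],
    [0.8,0.13,0],
    [0.9,0.15,0],
    [1,0.17,0]
  ],
  "angular": [
    [0,0,0],
    [0,0,0],
    [0,0,0],
    [0,0,0],
    [0,0,0],
    [0,0,0],
    [0,0,0],
    [0,0,0],
    [0,0,0],
    [0,0,0],
    [0,0,0],
    [0,0,0]
  ],
  "jaw": [0.6,0.6,0.6,0.6,0.6,0.6,0.6,0.6,0.6,0.6,0.6,0.6]
}}

```text
clock: 10.28
eef_pos: [0.5733, -0.1409, 0.1285]
tool_rot: [-3.142, -0.0, 1.579]
wrist_force: [0.2, 0.8, -1.4]
gripper_width: 0.724
finger_force: 30.0
```

Emit:
{"name": "servo_tool", "arguments": {
  "dp": [
    [0.1,0.02,0],
    [0.2,0.04,0],
    [0.3,0.06,0],
    [0.4,0.08,0],
    [0.5,0.09,0],
    [0.6,0.11,0],
    [0.69,0.13,0],
    [0.78,0.15,0],
    [0.86,0.16,0],
    [0.93,0.17,0],
    [0.98,0.18,0],
    [1,0.18,0]
  ],
  "angular": [
    [0,0,0],
    [0,0,0],
    [0,0,0],
    [0,0,0],
    [0,0,0],
    [0,0,0],
    [0,0,0],
    [0,0,0],
    [0,0,0],
    [0,0,0],
    [0,0,0],
    [0,0,0]
  ],
  "jaw": [0.6,0.6,0.6,0.6,0.6,0.6,0.6,0.6,0.6,0.6,0.6,0.6]
}}

```text
clock: 11.28
eef_pos: [0.5905, -0.0409, 0.1285]
tool_rot: [3.142, -0.0, 1.58]
wrist_force: [-0.6, -0.2, -0.8]
gripper_width: 0.72
finger_force: 30.0
```

Emit:
{"name": "servo_tool", "arguments": {
  "dp": [
    [0.02,0,0.02],
    [0.06,0.01,0.05],
    [0.12,0.02,0.1],
    [0.18,0.03,0.15],
    [0.22,0.04,0.19],
    [0.24,0.05,0.22],
    [0.24,0.05,0.22],
    [0.24,0.05,0.22]
  ],
  "angular": [
    [0,0,0],
    [0,0,0],
    [0,0,0],
    [0,0,0],
    [0,0,0],
    [0,0,0],
    [0,0,0],
    [0,0,0]
  ],
  "jaw": [0.6,0.6,0.6,0.6,0.6,0.6,0.6,0.6]
}}

```text
clock: 11.95
eef_pos: [0.5951, -0.0179, 0.1063]
tool_rot: [-3.141, 0.0, 1.579]
wrist_force: [-0.7, -0.1, -1.2]
gripper_width: 0.723
finger_force: 30.0
```

```bash
python3 log.py
python3 - <<'E'
from h import *
c=snap('top','t2.png'); p=c['pixels'][130:330,220:480]; cv2.imwrite('pics/t2c.png',cv2.resize(p,None,fx=3,fy=3))
E
```

```text
11.95 [-0.55   0.49   0.618  1.916 -0.37   0.851  0.268] [ 0.595 -0.018  0.106] [-3.141  0.     1.579] [-0.747 -0.111 -1.216]
```

View pics/t2c.png

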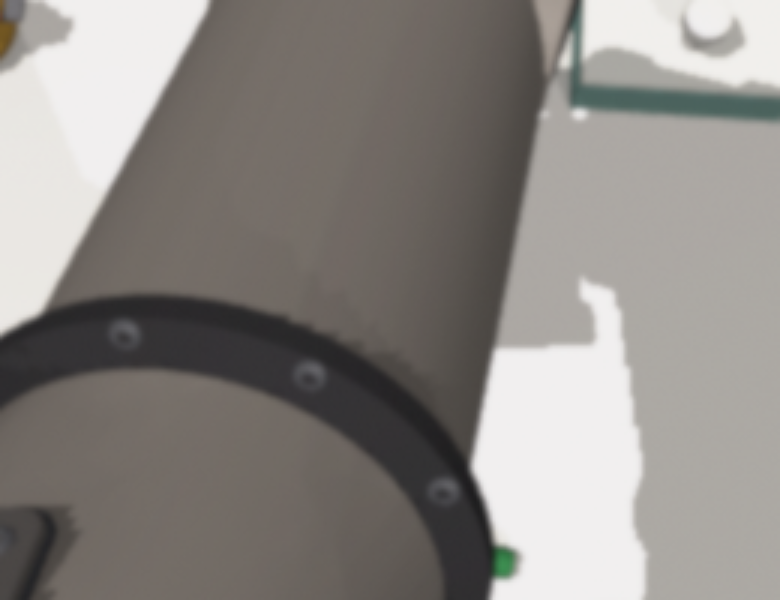

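The arm hides the bowl in the top view, so I'll use the scene and wrist views. Tilting.

Emit:
{"name": "servo_tool", "arguments": {
  "dp": [
    [0,0,0],
    [0,0,0],
    [0,0,0],
    [0,0,0],
    [0,0,0],
    [0,0,0],
    [0,0,0],
    [0,0,0],
    [0,0,0],
    [0,0,0],
    [0,0,0],
    [0,0,0]
  ],
  "angular": [
    [0,-0.01,0],
    [0,-0.03,0],
    [0,-0.05,0],
    [0,-0.07,0],
    [0,-0.09,0],
    [0,-0.11,0],
    [0,-0.13,0],
    [0,-0.15,0],
    [0,-0.17,0],
    [0,-0.185,0],
    [0,-0.195,0],
    [0,-0.2,0]
  ],
  "jaw": [0.6,0.6,0.6,0.6,0.6,0.6,0.6,0.6,0.6,0.6,0.6,0.6]
}}

```text
clock: 13.0
eef_pos: [0.5952, -0.0171, 0.1061]
tool_rot: [-3.141, 0.63, 1.581]
wrist_force: [-0.8, 0.1, -1.8]
gripper_width: 0.719
finger_force: 30.0
```

Emit:
{"name": "servo_tool", "arguments": {
  "dp": [
    [0,0,0],
    [0,0,0],
    [0,0,0],
    [0,0,0],
    [0,0,0],
    [0,0,0],
    [0,0,0],
    [0,0,0],
    [0,0,0],
    [0,0,0],
    [0,0,0],
    [0,0,0]
  ],
  "angular": [
    [0,-0.004,0],
    [0,-0.008,0],
    [0,-0.012,0],
    [0,-0.016,0],
    [0,-0.02,0],
    [0,-0.024,0],
    [0,-0.028,0],
    [0,-0.032,0],
    [0,-0.036,0],
    [0,-0.04,0],
    [0,-0.044,0],
    [0,-0.048,0]
  ],
  "jaw": [0.6,0.6,0.6,0.6,0.6,0.6,0.6,0.6,0.6,0.6,0.6,0.6]
}}

```text
clock: 14.0
eef_pos: [0.5951, -0.0178, 0.1065]
tool_rot: [-3.142, 0.78, 1.579]
wrist_force: [0.7, 0.2, -1.7]
gripper_width: 0.72
finger_force: 30.0
```

```bash
python3 log.py
python3 - <<'E'
from h import *
a=snap('wrist','w3.png')['pixels'];b=snap('scene','s3.png')['pixels']
cv2.imwrite('pics/m3.png',np.hstack([cv2.resize(a,(400,300)),cv2.resize(b[150:390,230:550],(400,300))]))
E
```

```text
14.0 [-1.121  0.882  0.962  1.88   0.072  0.916 -0.33 ] [ 0.595 -0.018  0.106] [-3.142  0.78   1.579] [ 0.692  0.165 -1.72 ]
```

View pics/m3.png

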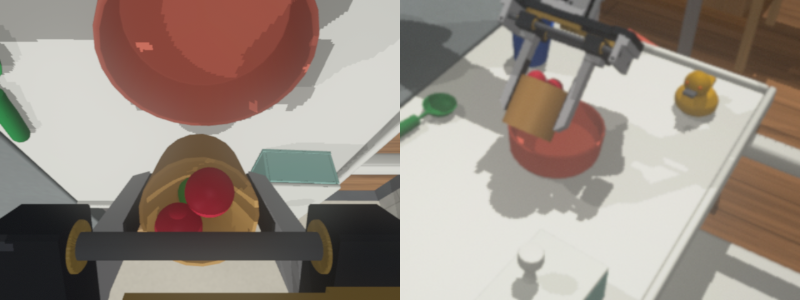

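At 45° both reds are still in the cup (wrist crop (210,192), (180,218)) and its mouth leans over the bowl. I'll tilt on gradually.

Emit:
{"name": "servo_tool", "arguments": {
  "dp": [
    [0,0,0],
    [0,0,0],
    [0,0,0],
    [0,0,0],
    [0,0,0],
    [0,0,0],
    [0,0,0],
    [0,0,0],
    [0,0,0],
    [0,0,0],
    [0,0,0],
    [0,0,0]
  ],
  "angular": [
    [0,-0.004,0],
    [0,-0.008,0],
    [0,-0.012,0],
    [0,-0.016,0],
    [0,-0.02,0],
    [0,-0.024,0],
    [0,-0.028,0],
    [0,-0.032,0],
    [0,-0.036,0],
    [0,-0.04,0],
    [0,-0.044,0],
    [0,-0.048,0]
  ],
  "jaw": [0.6,0.6,0.6,0.6,0.6,0.6,0.6,0.6,0.6,0.6,0.6,0.6]
}}

```text
clock: 15.1
eef_pos: [0.5952, -0.0178, 0.1065]
tool_rot: [3.142, 0.931, 1.579]
wrist_force: [-0.2, -0.2, -0.5]
gripper_width: 0.72
finger_force: 30.0
```

```bash
python3 log.py
cat > look.py <<'E'
from h import *
import sys
n=sys.argv[1]
a=snap('wrist','w%s.png'%n)['pixels'];b=snap('scene','s%s.png'%n)['pixels']
cv2.imwrite('pics/m%s.png'%n,np.hstack([cv2.resize(a,(400,300)),cv2.resize(b[150:390,230:550],(400,300))]))
h=cv2.cvtColor(a,cv2.COLOR_BGR2HSV)
for nm,m in(('red',cv2.inRange(h,(170,120,60),(180,255,255))|cv2.inRange(h,(0,215,60),(3,255,255))),('green',cv2.inRange(h,(50,120,40),(75,255,255)))):
    print(nm,[(cv2.boundingRect(c)) for c in cv2.findContours(m,0,1)[0] if cv2.contourArea(c)>100])
E
python3 look.py 4
```

```text
15.1 [-1.171  0.996  0.988  1.857  0.111  0.959 -0.397] [ 0.595 -0.018  0.106] [3.142 0.931 1.579] [-0.205 -0.162 -0.473]
red [(247, 269, 126, 102)]
green [(0, 152, 35, 51)]
```

View pics/m4.png

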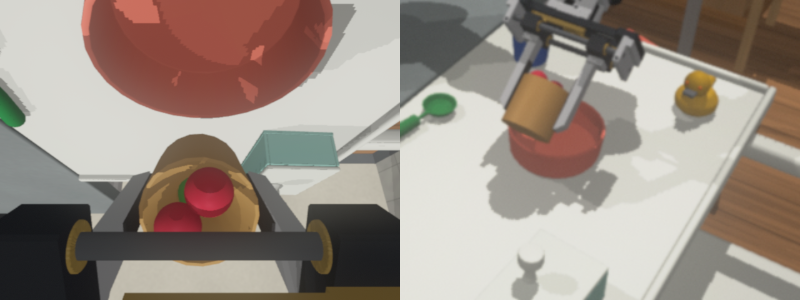

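At 53° both reds are still in. I'll go on in smaller steps.

Emit:
{"name": "servo_tool", "arguments": {
  "dp": [
    [0,0,0],
    [0,0,0],
    [0,0,0],
    [0,0,0],
    [0,0,0],
    [0,0,0],
    [0,0,0],
    [0,0,0],
    [0,0,0],
    [0,0,0],
    [0,0,0],
    [0,0,0]
  ],
  "angular": [
    [0,-0.003,0],
    [0,-0.006,0],
    [0,-0.009,0],
    [0,-0.012,0],
    [0,-0.015,0],
    [0,-0.018,0],
    [0,-0.021,0],
    [0,-0.024,0],
    [0,-0.024,0],
    [0,-0.024,0],
    [0,-0.024,0],
    [0,-0.024,0]
  ],
  "jaw": [0.6,0.6,0.6,0.6,0.6,0.6,0.6,0.6,0.6,0.6,0.6,0.6]
}}

```text
clock: 16.2
eef_pos: [0.5951, -0.0179, 0.1066]
tool_rot: [3.141, 1.005, 1.579]
wrist_force: [-0.2, 0.0, -1.3]
gripper_width: 0.724
finger_force: 30.0
```

```bash
python3 log.py;python3 look.py 5
```

```text
16.2 [-1.19   1.053  0.998  1.844  0.129  0.983 -0.426] [ 0.595 -0.018  0.107] [3.141 1.005 1.579] [-0.192  0.019 -1.291]
red [(422, 0, 86, 51)]
green [(286, 282, 64, 60), (0, 150, 30, 41)]
```

Emit:
{"name": "servo_tool", "arguments": {
  "dp": [
    [0,0,0],
    [0,0,0],
    [0,0,0],
    [0,0,0],
    [0,0,0],
    [0,0,0],
    [0,0,0],
    [0,0,0],
    [0,0,0],
    [0,0,0],
    [0,0,0],
    [0,0,0]
  ],
  "angular": [
    [0,-0.003,0],
    [0,-0.006,0],
    [0,-0.009,0],
    [0,-0.012,0],
    [0,-0.015,0],
    [0,-0.018,0],
    [0,-0.021,0],
    [0,-0.024,0],
    [0,-0.024,0],
    [0,-0.024,0],
    [0,-0.024,0],
    [0,-0.024,0]
  ],
  "jaw": [0.6,0.6,0.6,0.6,0.6,0.6,0.6,0.6,0.6,0.6,0.6,0.6]
}}

```text
clock: 17.3
eef_pos: [0.5951, -0.0179, 0.1066]
tool_rot: [3.141, 1.081, 1.579]
wrist_force: [-0.0, 0.1, -0.8]
gripper_width: 0.723
finger_force: 30.0
```

```bash
python3 log.py;python3 look.py 6
```

```text
17.3 [-1.207  1.111  1.005  1.83   0.147  1.008 -0.454] [ 0.595 -0.018  0.107] [3.141 1.081 1.579] [-0.01   0.114 -0.844]
red [(424, 0, 90, 57)]
green [(286, 282, 64, 60), (0, 147, 25, 32)]
```

Both reds left the cup by 57.6°. I'll check where they are.

View pics/m6.png

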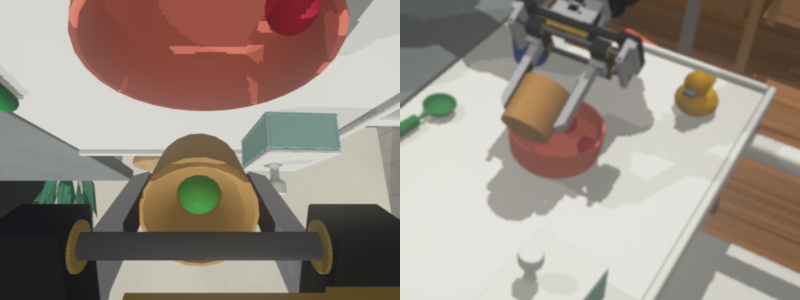

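Both reds lie in the bowl (scene crop (585,145), (568,125)) and the green is still in the cup (wrist crop (200,195)). I'll turn the cup back and move beside the bowl.

Emit:
{"name": "servo_tool", "arguments": {
  "dp": [
    [0,0,0],
    [0,0,0],
    [0,0,0],
    [0,0,0],
    [0,0,0],
    [0,0,0],
    [0,0,0],
    [0,0,0],
    [0,0,0],
    [0,0,0],
    [0,0,0],
    [0,0,0]
  ],
  "angular": [
    [0,0.01,0],
    [0,0.035,0],
    [0,0.07,0],
    [0,0.105,0],
    [0,0.14,0],
    [0,0.175,0],
    [0,0.21,0],
    [0,0.245,0],
    [0,0.28,0],
    [0,0.315,0],
    [0,0.335,0],
    [0,0.344,0]
  ],
  "jaw": [0.6,0.6,0.6,0.6,0.6,0.6,0.6,0.6,0.6,0.6,0.6,0.6]
}}

```text
clock: 18.4
eef_pos: [0.5954, -0.0212, 0.1087]
tool_rot: [3.138, -0.005, 1.574]
wrist_force: [-0.3, 0.0, -0.2]
gripper_width: 0.725
finger_force: 30.0
```

Emit:
{"name": "servo_tool", "arguments": {
  "dp": [
    [-0.02,0,0],
    [-0.08,-0.02,0],
    [-0.17,-0.04,0],
    [-0.28,-0.07,0],
    [-0.4,-0.1,0],
    [-0.52,-0.13,0],
    [-0.64,-0.16,0],
    [-0.76,-0.19,0],
    [-0.86,-0.21,0],
    [-0.94,-0.23,0],
    [-0.98,-0.25,0],
    [-1,-0.25,0]
  ],
  "angular": [
    [0,0,0],
    [0,0,0],
    [0,0,0],
    [0,0,0],
    [0,0,0],
    [0,0,0],
    [0,0,0],
    [0,0,0],
    [0,0,0],
    [0,0,0],
    [0,0,0],
    [0,0,0]
  ],
  "jaw": [0.6,0.6,0.6,0.6,0.6,0.6,0.6,0.6,0.6,0.6,0.6,0.6]
}}

```text
clock: 19.4
eef_pos: [0.5705, -0.1189, 0.1064]
tool_rot: [-3.141, 0.0, 1.578]
wrist_force: [0.6, 0.8, -1.6]
gripper_width: 0.719
finger_force: 30.0
```

Emit:
{"name": "servo_tool", "arguments": {
  "dp": [
    [-0.03,0,0.05],
    [-0.08,0,0.12],
    [-0.12,0,0.2],
    [-0.15,0,0.28],
    [-0.15,0,0.36],
    [-0.15,0,0.44],
    [-0.15,0,0.52],
    [-0.15,0,0.58],
    [-0.15,0,0.64],
    [-0.15,0,0.68],
    [-0.15,0,0.7],
    [-0.15,0,0.7]
  ],
  "angular": [
    [0,0,0],
    [0,0,0],
    [0,0,0],
    [0,0,0],
    [0,0,0],
    [0,0,0],
    [0,0,0],
    [0,0,0],
    [0,0,0],
    [0,0,0],
    [0,0,0],
    [0,0,0]
  ],
  "jaw": [0.6,0.6,0.6,0.6,0.6,0.6,0.6,0.6,0.6,0.6,0.6,0.6]
}}

```text
clock: 20.4
eef_pos: [0.5709, -0.133, 0.0361]
tool_rot: [-3.141, 0.0, 1.579]
wrist_force: [-0.0, 0.2, -1.4]
gripper_width: 0.722
finger_force: 30.0
```

```bash
python3 log.py;python3 look.py 7
```

```text
20.4 [-0.295  0.572  0.542  1.971 -0.44   0.716  0.523] [ 0.571 -0.133  0.036] [-3.141  0.     1.579] [-0.029  0.205 -1.369]
red []
green [(286, 283, 65, 65)]
```

View pics/m7.png

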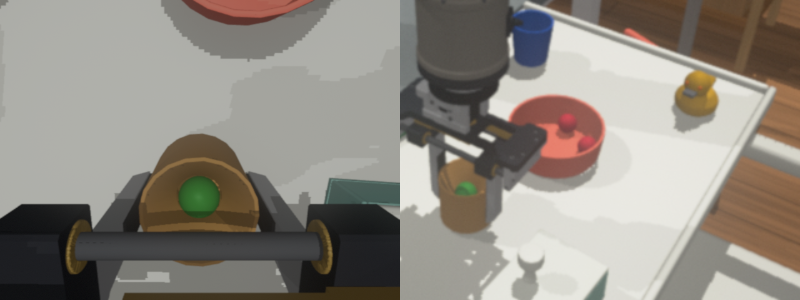

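Both reds are in the bowl (567,122), (588,145), and the green is in the upright cup (465,188), which is beside the bowl just above the tray.

Emit:
{"name": "servo_tool", "arguments": {
  "dp": [
    [0,0,0.02],
    [0,0,0.04],
    [0,0,0.05],
    [0,0,0.06],
    [0,0,0.065],
    [0,0,0.07],
    [0,0,0.07],
    [0,0,0.07]
  ],
  "angular": [
    [0,0,0],
    [0,0,0],
    [0,0,0],
    [0,0,0],
    [0,0,0],
    [0,0,0],
    [0,0,0],
    [0,0,0]
  ],
  "jaw": [0.6,0.6,0.6,0.6,0.6,0.6,0.6,0.6]
}}

```text
clock: 21.17
eef_pos: [0.5711, -0.1331, 0.0295]
tool_rot: [-3.142, 0.0, 1.579]
wrist_force: [-0.2, -0.2, -0.9]
gripper_width: 0.721
finger_force: 30.0
```

Emit:
{"name": "servo_tool", "arguments": {
  "dp": [
    [0,0,0.004],
    [0,0,0.007],
    [0,0,0.007],
    [0,0,0.007]
  ],
  "angular": [
    [0,0,0],
    [0,0,0],
    [0,0,0],
    [0,0,0]
  ],
  "jaw": [0.6,0.6,0.6,0.6]
}}

```text
clock: 21.5
eef_pos: [0.5712, -0.1327, 0.029]
tool_rot: [3.141, -0.001, 1.579]
wrist_force: [-2.6, 2.5, 5.1]
gripper_width: 0.719
finger_force: 30.0
```

Contact with the tray. Open slowly, then rise.

Emit:
{"name": "servo_tool", "arguments": {
  "dp": [
    [0,0,0],
    [0,0,0],
    [0,0,0],
    [0,0,0],
    [0,0,0],
    [0,0,0],
    [0,0,0],
    [0,0,0]
  ],
  "angular": [
    [0,0,0],
    [0,0,0],
    [0,0,0],
    [0,0,0],
    [0,0,0],
    [0,0,0],
    [0,0,0],
    [0,0,0]
  ],
  "jaw": [0.74,0.78,0.82,0.87,0.92,1,1,1]
}}

```text
clock: 22.17
eef_pos: [0.5711, -0.1331, 0.0288]
tool_rot: [-3.142, 0.0, 1.579]
wrist_force: [0.3, 0.4, -0.5]
gripper_width: 0.997
finger_force: 0.0
```

Emit:
{"name": "servo_tool", "arguments": {
  "dp": [
    [0,0,-0.05],
    [0,0,-0.15],
    [0,0,-0.28],
    [0,0,-0.42],
    [0,0,-0.56],
    [0,0,-0.7],
    [0,0,-0.85],
    [0,0,-1],
    [0,0,-1]
  ],
  "angular": [
    [0,0,0],
    [0,0,0],
    [0,0,0],
    [0,0,0],
    [0,0,0],
    [0,0,0],
    [0,0,0],
    [0,0,0],
    [0,0,0]
  ],
  "jaw": [1,1,1,1,1,1,1,1,1]
}}

```text
clock: 22.92
eef_pos: [0.5725, -0.1336, 0.1326]
tool_rot: [3.137, 0.0, 1.579]
wrist_force: [1.2, 0.1, 0.8]
gripper_width: 1.001
finger_force: 0.0
```

```bash
python3 log.py;python3 look.py 8
```

```text
22.9167 [-0.374  0.44   0.637  1.918 -0.334  0.886  0.439] [ 0.573 -0.134  0.133] [3.137 0.    1.579] [1.172 0.095 0.794]
red []
green [(297, 229, 38, 37), (26, 0, 81, 182)]
```

View pics/m8.png

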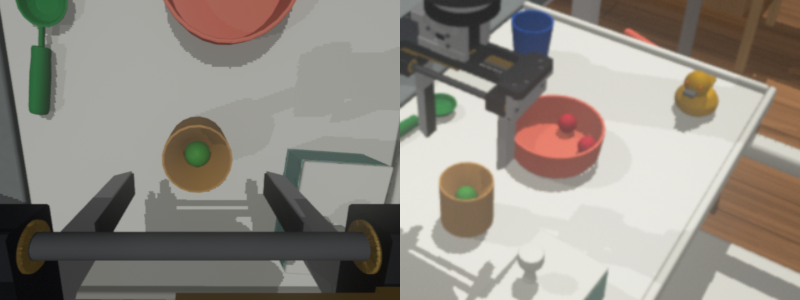

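The cup stands upright at (467,198) with the green marble inside, both reds are in the bowl, and the gripper is clear.

```bash
python3 -c "
from plant import env
print(env.job_done())"
```

```text
the job is handed in; nothing more can be done
None
```

The job is handed in at about 23 s of the 72 s: both red marbles are in the coral bowl, and the bamboo cup stands upright on the tray beside it with the green marble still inside.

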